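# Lay out the soldering hearth on a jeweller's bench

## Task

Set up the soldering hearth on the grey board, seen from the robot and square with the board: lay the white honeycomb block flat on the middle of the board with its long side along the board's long side, stand the long firebrick on the board close behind the block and the short one close to the block's left end, each centred on and parallel to the side it faces and no more than 15 mm (a finger's width) from it, and stand the silver napkin ring on the middle of the block. Put the flux dish on the bench half-way between the board's edge and the base of the third hand (the little stand with tweezers), in line with both. Leave the third hand, the jar and the hammer as they stand; everything else is fixed.

Things in the scene. Friction and masses are not known exactly. Their poses are not given: they have to be found in the camera images.
- board: Grey heatproof soldering board, fixed flat on the bench: 150 mm (its x) by 190 mm (its y), 12 mm thick. Origin: centre of its underside, on the bench. Its +x points to the back (away from the robot), its +y to the left, turned by up to 0.3 rad.
- third_hand: Third hand, not to be moved (loose, 0.6 kg): round iron base 52 mm across, post to 86 mm height with cross-lock tweezers pointing to the back (its +x; 47 mm in front to 107 mm behind the post, 72 to 84 mm high). It stands right or left of the board, 225 mm between centres, within 12 mm of the board's long middle line: a gap of about 104 mm. Origin: centre of its underside.
- honeycomb: White ceramic honeycomb soldering block with rows of small holes: 60 mm (its x) by 90 mm (its y), 16 mm thick, about 100 g, lying flat. The same either way round. Origin: centre of its underside.
- long_brick: Cream soft firebrick standing on its long edge, the longer of two: 25 mm thick (its x), 100 mm long (its y), 60 mm high, about 120 g. The same either way round. Origin: centre of its underside. It goes behind the honeycomb block.
- short_brick: Cream soft firebrick standing on edge, the shorter of two: 25 mm thick (its x), 60 mm long (its y), 60 mm high, about 80 g. The same either way round. Origin: centre of its underside. It goes to the left of the honeycomb block.
- napkin_ring: Silver napkin ring, an open tube standing on end: 42 mm outer diameter (44 mm over the beads at its two rims, which are seen only), 36 mm inside, 26 mm high, about 80 g. Its faces are 16 flats, so its yaw does not matter. Origin: centre of its underside, on the axis.
- flux_dish: Small round terracotta flux dish with a white borax cone fixed in its middle: 54 mm outer diameter with an upright wall, 24 mm high, 90 g. Origin: centre of its underside.
- jar: Bystander among the things, to be left alone: amber glass jar with a black screw cap, 50 mm diameter, 54 mm high, loose. Origin: centre of its underside.
- hammer: Bystander near the back of the bench, to be left alone: ball-pein chasing hammer lying flat, 230 mm long, loose, 29 mm high. Origin: on the bench under its handle, with the middle of its head 100 mm along its +x.
Things that resemble listed ones, but are neither listed nor needed, are in the scene too. What is shaped like the long_brick but orange or pink is not meant. What is shaped like the short_brick but blue is not meant.

How it is judged:
At the end, for the whole second after the job is handed in: Block flat on the board's middle (13 mm, 0.2 rad); bricks upright on the board, long behind and short left of the block, gap under 20 mm, centred to 20 mm, parallel to 0.2 rad; ring on the block's middle (13 mm); dish on the bench half-way from board to third hand (20 mm). All released, at rest (x of honeycomb in the frame of board between -0.013 and 0.013 m and y of honeycomb in the frame of board between -0.013 and 0.013 m and z of honeycomb in the frame of board between 0.009 and 0.016 m and angle between each of honeycomb, long_brick, short_brick, napkin_ring, flux_dish's own z axis and vertical below 0.12 rad and angle between the x axis of each of honeycomb, long_brick and the x axis of board, either way round below 0.2 rad and x of long_brick in the frame of board between 0.03 and 0.085 m and y of long_brick in the frame of board between -0.02 and 0.02 m and z of long_brick in the frame of board between 0.009 and 0.016 m and horizontal distance between long_brick and honeycomb below 0.067 m and y of short_brick in the frame of board between 0.045 and 0.1 m and x of short_brick in the frame of board between -0.02 and 0.02 m and z of short_brick in the frame of board between 0.009 and 0.016 m and angle between the x axis of short_brick and the y axis of board, either way round below 0.2 rad and horizontal distance between short_brick and honeycomb below 0.082 m and horizontal distance between napkin_ring and honeycomb below 0.013 m and z of napkin_ring in the frame of board between 0.024 and 0.033 m and height (world z) of flux_dish between -0.004 and 0.005 m and x of flux_dish in the frame of board between -0.028 and 0.028 m and horizontal distance between flux_dish and third_hand between 0.058 and 0.098 m and horizontal distance between flux_dish and board below 0.172 m and linear speed of each of honeycomb, long_brick, short_brick, napkin_ring, flux_dish below 0.02 m/s); the robot touches nothing.
It fails at once if the third hand is moved by more than 20 mm or tipped (distance of third_hand from where it was at the start of the episode above 0.02 m or angle between third_hand's own z axis and vertical above 0.4 rad).
It fails at once if the jar is moved by more than 20 mm or tipped (distance of jar from where it was at the start of the episode above 0.02 m or angle between jar's own z axis and vertical above 0.4 rad).
It fails at once if the hammer is moved by more than 20 mm or tipped (distance of hammer from where it was at the start of the episode above 0.02 m or angle between hammer's own z axis and vertical above 0.4 rad).
It also fails if it takes over 141 s, if anything falls off the work surface, if the arm or the gripper's body presses on something with over 40 N, if the wrist force passes 120 N, or if a joint passes its speed limit or range.

## Robot

A 6-joint arm with a two-finger parallel gripper is mounted at the origin on the work surface. World frame = base frame: x ahead of the robot, y to its left, z up, the work surface at z = 0. Lengths are in m, angles in rad, forces in N, time in s.
With the tool pointing down it reaches from about 0.3 to 1 m from the base axis. Payload 5.1 kg.
Tool frame: the origin (TCP) lies between the finger pads; the fingertips stand 8 mm ahead of it and the grasp point (between the pads) lies 11 mm behind it (bot.tip_extent is the distance from the TCP to the fingertips, in m); z points along the fingers, y is the line along which they close (so a half turn about z gives the same grasp; the last joint's range is limited). The gripper opens to 95 mm and grips with 3 to 60 N. Pads are 20 mm wide; open, the fingers measure 119 mm over their backs; the gripper's body (75 mm by 180 mm) begins 59 mm behind the grasp point.
Start: joints at [-1.323, 0.124, 1.65, -0, 1.367, -0.083], TCP at [0.211, -0.615, 0.223] pointing down, gripper open.
Joint ranges: [-2.61, 2.61], [-1.02, 2.33], [0.03, 2.71], [-1.35, 4.49], [0.32, 2.68], [-2.91, 2.91]. Speed limits (rad/s): [2.57, 2.57, 3.14, 3.14, 3.14, 3.14].

## Interface

Orientations are given as a rotation vector (axis times angle).
In Python, from bench import bot gives the robot as it stands. The module is installed in compiled form; this text tells all that it offers.
- The arm moves only by the shell command python3 -m creep 'ROWS' [FORCE]. ROWS is JSON, a list of rows, each a list of 3 entries, a list of its own where there are three numbers: the shift along the tool's x, y, z in cm, then the turn, a rotation vector about the tool's x, y, z in rad, then the closure, from 0 (fully open) to 1 (shut). In form: [[[x, y, z], [wx, wy, wz], jaw], ...]. A call has 1 to 5 rows; each row shifts and turns the commanded pose from where the row before left it, along the tool's axes as they then stand; what a row does not reach is not made up. A row lasts 1/10 s, in which the tool goes at most 50 mm and 8.59 degrees, less where a joint would pass 70% of its speed; a pose out of reach is approached as far as the arm can. A call is refused whole if a number of a shift passes 5 or a number of a turn 0.15, either way. A call with a gripper value outside its range is refused whole. The fingers move at their own pace and stop on an object; FORCE is the grip in N (left out, the last holds). Time passes only in rows, so rows that do not move let the fingers close. It gives the time, the measured TCP pose, the force, the opening and the grip force at its end, in the units of the state.
- bot.read_state(): the state, without advancing time (a new reading comes with each control period).
- bot.grab_frame(name): name is "scene" or "top" or "wrist"; returns a dict with "image" (480x640x3 uint8, blue, green, red), "intrinsics" (3x3 intrinsics, pixels), "distortion" ([k1, k2, p1, p2, k3] as OpenCV has them; the pictures are not rectified), "R" (3x3) and "t" (3): a world point X has camera coordinates R X + t; the wrist camera has in their place "T_tool_cam" (4x4, takes a point from camera to tool coordinates, whose origin is the TCP and whose axes are the flange's). Camera axes: x right, y down, z forward; pixel columns grow to the right and rows downward; lengths in m; the calibration is good to about 2 mm. A picture is of the moment at which its call begins: read the wrist's pose just before it. There is no depth.
- bot.job_done(): hands the job in; it is judged then, once.
The state is a dict: "time_s": time; "joint_pos": joint angles; "joint_velocities": joint speeds; "tau": joint torques, N m; "ee_pos": TCP position; "tcp_rot": TCP orientation; "force": force on the tool from outside, world axes, zero at the start; "ft_torque": the same for the moment, N m; "grip_width": opening from 0.0 (shut) to 1.0 (fully open); "grip_force": force on a finger pad.
Only numpy, scipy, OpenCV 4.12 (cv2) and the standard library are available. Lean on these libraries where they do the work, as an engineer would, in place of code of your own. Each camera call takes 0.05 s, during which the arm holds its last target. There are 200 camera calls.

## Working session

There is one attempt and no reset: what is moved stays moved. The work goes in short steps, Python scripts to look and compute and a shell command to move; the robot and the scene stay as the last step left them, time stands still between calls to the robot, and variables do not carry over. Pictures are saved under pics/ and viewed, at most 14 in all, crops included, and the job is handed in when it is done.

```bash
mkdir -p pics
cat > h.py <<'E'
import numpy as np, cv2
from scipy.spatial.transform import Rotation as Ro
from bench import bot
def grab(name,fn):
    s=bot.read_state(); f=bot.grab_frame(name); cv2.imwrite('pics/'+fn+'.png',f['image'])
    K=np.array(f['intrinsics']);D=np.array(f['distortion'])
    if name=='wrist':
        T=np.array(f['T_tool_cam']); Rw=Ro.from_rotvec(s['tcp_rot']).as_matrix()
        Rc=Rw@T[:3,:3]; c=Rw@T[:3,3]+np.array(s['ee_pos']); R=Rc.T; t=-R@c
    else: R=np.array(f['R']);t=np.array(f['t'])
    np.savez('pics/'+fn+'.npz',K=K,D=D,R=R,t=t); return f['image']
def w(fn,px,z):
    d=np.load('pics/'+fn+'.npz'); p=cv2.undistortPoints(np.array(px,float).reshape(-1,1,2),d['K'],d['D']).reshape(-1,2)
    r=np.c_[p,np.ones(len(p))]@d['R']; c=-d['R'].T@d['t']
    return c+r*((np.broadcast_to(z,len(p))-c[2])/r[:,2])[:,None]
def pix(fn,X):
    d=np.load('pics/'+fn+'.npz'); return cv2.projectPoints(np.array(X,float).reshape(-1,1,3),cv2.Rodrigues(d['R'])[0],d['t'],d['K'],d['D'])[0].reshape(-1,2)
E
python3 - <<'E'
from h import *
for n in('top','scene'):
    grab(n,n+'0'); d=np.load('pics/'+n+'0.npz'); print(n,-d['R'].T@d['t'],d['R'][2])
s=bot.read_state();print(s)
E
```

```text
top [0.25024011 0.08160402 1.47620418] [ 0.21442558  0.01791305 -0.97657606]
scene [1.24914835 0.27653205 0.95094986] [-0.58990282 -0.16216853 -0.79102214]
{'time_s': 0.1, 'joint_pos': array([-1.32261919e+00,  1.24479927e-01,  1.65155040e+00,  9.43659382e-08,
        1.36748970e+00, -8.25785755e-02]), 'joint_velocities': array([-0.00168702, -0.00037394, -0.00178897, -0.00125796, -0.00043409,
       -0.00085753]), 'tau': array([ 1.07911158e-04, -4.18881011e+01, -3.61096859e+01,  7.76280672e-02,
        4.61340195e-02, -6.59775287e-05]), 'ee_pos': array([ 0.21093771, -0.61421817,  0.22147638]), 'tcp_rot': array([-3.09683489e+00, -5.16868590e-01,  2.50091387e-04]), 'force': array([ 0.73088664,  0.76302973, -0.59406813]), 'ft_torque': array([ 0.04281458,  0.02023235, -0.01829506]), 'grip_force': 0.0, 'grip_width': 1.0027438719763249}
```

View pics/top0.png

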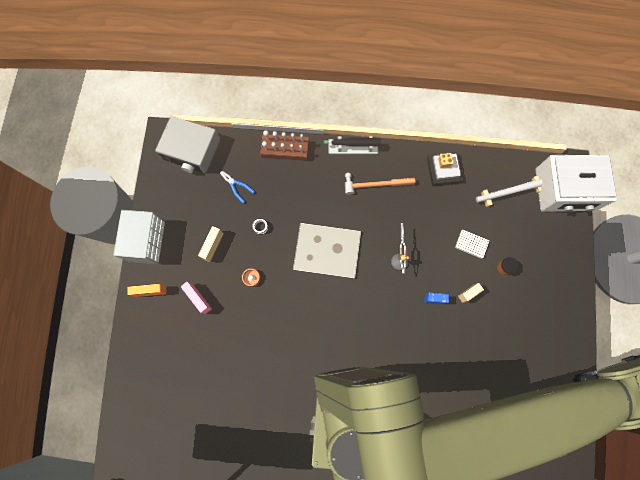

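View pics/scene0.png

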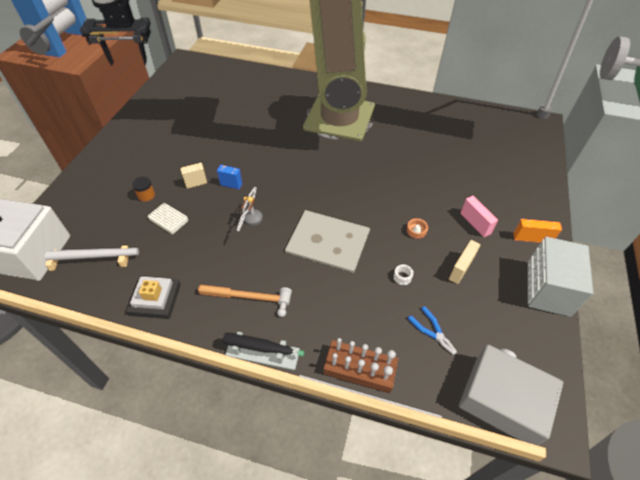

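The top view shows these objects:
- board (327,250), third hand base (400,262), honeycomb (473,243), ring (261,227), dish (251,277), jar (510,267) and hammer (380,183)
- long-brick candidates: cream (210,244), orange (147,290), pink (195,297). The cream one fits.
- short-brick candidates: cream (471,293), blue (437,298). The cream one fits.

I'll confirm these in an enlarged crop.

Run:
```python
from h import *
i=cv2.imread('pics/top0.png')
a=cv2.resize(i[205:325,180:380],None,fx=4,fy=4,interpolation=cv2.INTER_CUBIC); b=cv2.resize(i[205:325,370:530],None,fx=5,fy=5,interpolation=cv2.INTER_CUBIC)
cv2.imwrite('pics/ca.png',a);cv2.imwrite('pics/cb.png',b)
print(pix('top0',[[0,0,0],[.5,0,0],[.5,-.3,0]]))
```

```text
[[348.86700875 433.15829926]
 [360.34667279 264.66267928]
 [456.79593071 271.91170184]]
```

View pics/ca.png

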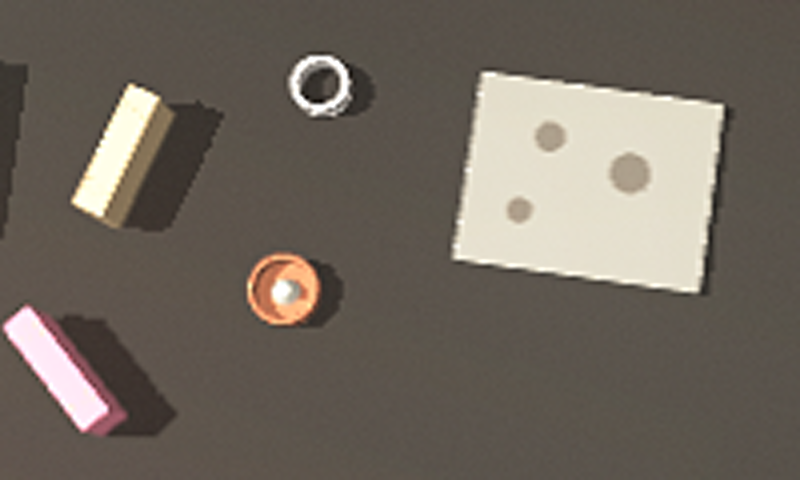

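View pics/cb.png

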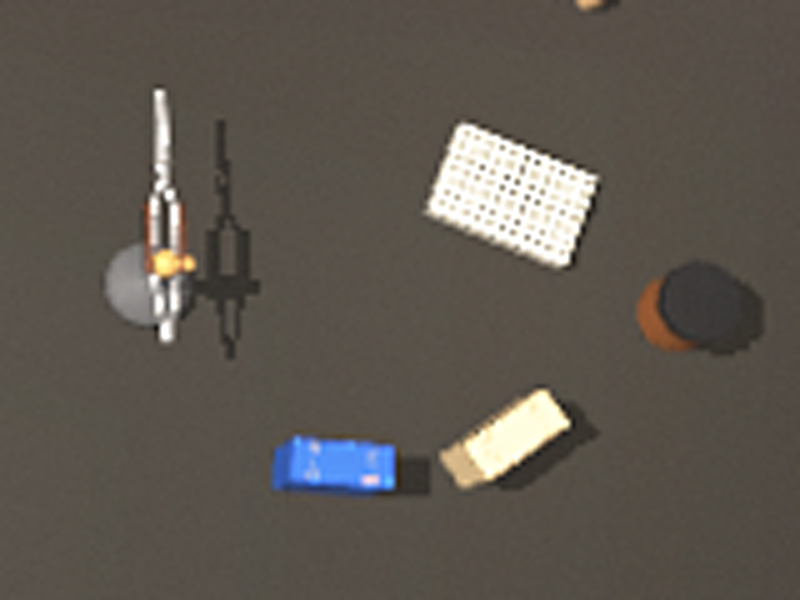

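```bash
cat > m.py <<'E'
from h import *
A=lambda p:180-.5+(np.array(p,float)+.5)/4+[0,25]
def A(p): return (np.array(p,float)+.5)/4-.5+[180,205]
def B(p): return (np.array(p,float)+.5)/5-.5+[370,205]
def quad(n,p,z):
    X=w('top0',p,z)[:,:2]; e=np.roll(X,-1,0)-X; l=np.linalg.norm(e,axis=1)
    print(n,X.mean(0).round(4),'sides',l.round(3),'dirs',np.degrees(np.arctan2(e[:,1],e[:,0])).round(1))
quad('board',A([(484,72),(724,103),(702,292),(454,259)]),.012)
quad('honey',B([(462,123),(598,178),(568,268),(428,212)]),.016)
quad('long',A([(133,84),(162,98),(104,222),(72,203)]),.06)
quad('short',B([(465,450),(545,389),(571,425),(488,484)]),.06)
for n,p,z in(('third',B([(147,284)]),.008),('ring',A([(320,85)]),.026),('dish',A([(284,288)]),.024),('jar',B([(700,305)]),.054),('blue',B([(345,465)]),.06),('pink',A([(65,370)]),.06)): print(n,w('top0',p,z).round(4))
E
python3 m.py
```

```text
board [0.5364 0.1049] sides [0.188 0.149 0.191 0.149] dirs [-93.1 177.2  86.8  -3.7]
honey [ 0.5898 -0.3431] sides [0.091 0.061 0.093 0.062] dirs [-108.2  162.4   72.1  -19.2]
long [0.5214 0.4603] sides [0.025 0.103 0.029 0.101] dirs [-111.2  162.    64.7  -20. ]
short [ 0.4335 -0.3349] sides [0.062 0.026 0.062 0.024] dirs [ -50.1 -141.7  127.9   36.8]
third [[ 0.5179 -0.1176  0.008 ]]
ring [[0.5922 0.3189 0.026 ]]
dish [[0.4333 0.3296 0.024 ]]
jar [[ 0.5219 -0.4476  0.054 ]]
blue [[ 0.4096 -0.2324  0.06  ]]
pink [[0.355  0.4787 0.06  ]]
```

The crops confirm the cream bricks and the honeycomb, and the measured sizes match: board 190x149, block 92x61, bricks 102x26 and 62x25, and 223 mm between the board and third hand. Next is a planner that only prints displacements.

```bash
cat > plan.py <<'E'
import sys
from h import *
x,y,z,H=map(float,sys.argv[1:5]) # TCP target m, heading of tool y deg (mod 180)
s=bot.read_state(); R=Ro.from_rotvec(s['tcp_rot']).as_matrix()
h=np.degrees(np.arctan2(R[1,1],R[0,1])); d=(H-h+90)%180-90
j6=s['joint_pos'][5]
Hn=np.radians(h+d); ty=np.array([np.cos(Hn),np.sin(Hn),0]); tz=np.array([0,0,-1]); tx=np.cross(ty,tz)
D=(np.array([x,y,z])-s['ee_pos'])*100
print('t',round(s['time_s'],1),'pos',s['ee_pos'].round(4),'h',h.round(1),'down',R[2,2].round(4),'turn wz',round(-np.radians(d),3),'j6',j6.round(2),'shift',(tx@D).round(2),(ty@D).round(2),(tz@D).round(2),'grip',round(s['grip_width']*95,1),s['grip_force'],'F',np.round(s['force'],1))
E
python3 plan.py .590 -.343 .12 -18.2
```

```text
t 0.1 pos [ 0.2109 -0.6142  0.2215] h -71.0 down -1.0 turn wz -0.922 j6 -0.08 shift 37.6 27.54 10.15 grip 95.3 0.0 F [ 0.7  0.8 -0.6]
```

```bash
python3 -m creep '[[[0,0,0],[0,0,-0.15],0],[[0,0,0],[0,0,-0.15],0],[[0,0,0],[0,0,-0.15],0],[[0,0,0],[0,0,-0.15],0],[[0,0,0],[0,0,-0.15],0]]' 
python3 -m creep '[[[0,0,0],[0,0,-0.15],0],[[0,0,0],[0,0,-0.02],0],[[3,2.2,0],[0,0,0],0],[[3,2.2,0],[0,0,0],0],[[3,2.2,0],[0,0,0],0]]'
python3 -m creep '[[[3,2.2,0],[0,0,0],0],[[3,2.2,0],[0,0,0],0],[[3,2.2,0],[0,0,0],0],[[3,2.2,0],[0,0,0],0],[[3,2.2,0],[0,0,0],0]]'
python3 -m creep '[[[3,2.2,0],[0,0,0],0],[[3,2.2,0],[0,0,0],0],[[3,2.2,2],[0,0,0],0],[[3,2.2,2],[0,0,0],0],[[0,0,0],[0,0,0],0]]'; python3 plan.py .590 -.343 .12 -18.2
```

```text
time_s: 0.6
ee_pos: [0.211, -0.6144, 0.2219]
tcp_rot: [-2.688, -1.624, -0.001]
force: [0.1, -0.3, 0.0]
grip_width: 0.996
grip_force: 0.0
time_s: 1.1
ee_pos: [0.3026, -0.5493, 0.2222]
tcp_rot: [-2.55, -1.834, -0.0]
force: [-0.0, -1.0, 0.2]
grip_width: 1.002
grip_force: 0.0
time_s: 1.6
ee_pos: [0.4547, -0.4411, 0.2224]
tcp_rot: [-2.549, -1.835, 0.0]
force: [0.5, -1.0, -0.4]
grip_width: 1.002
grip_force: 0.0
time_s: 2.1
ee_pos: [0.576, -0.3519, 0.1781]
tcp_rot: [-2.54, -1.838, 0.001]
force: [-0.6, 0.1, -1.3]
grip_width: 0.994
grip_force: 0.0
t 2.1 pos [ 0.576  -0.3519  0.1781] h -18.2 down -1.0 turn wz -0.0 j6 -0.31 shift 1.28 1.05 5.81 grip 94.4 0.0 F [-0.6  0.1 -1.3]
```

```bash
python3 -m creep '[[[1.3,1.05,3],[0,0,0],0],[[0,0,2.8],[0,0,0],0],[[0,0,0],[0,0,0],0]]'
python3 - <<'E'
from h import *
grab('wrist','w1')
E
python3 plan.py .590 -.343 .011 -18.2
```

```text
time_s: 2.4
ee_pos: [0.5861, -0.3454, 0.1194]
tcp_rot: [-2.541, -1.832, 0.005]
force: [-0.6, 0.7, -0.3]
grip_width: 1.001
grip_force: 0.0
t 2.5 pos [ 0.5872 -0.3464  0.1221] h -18.4 down -1.0 turn wz -0.004 j6 -0.29 shift 0.41 0.16 11.11 grip 95.3 0.0 F [-0.2  0.2  0.5]
```

View pics/w1.png

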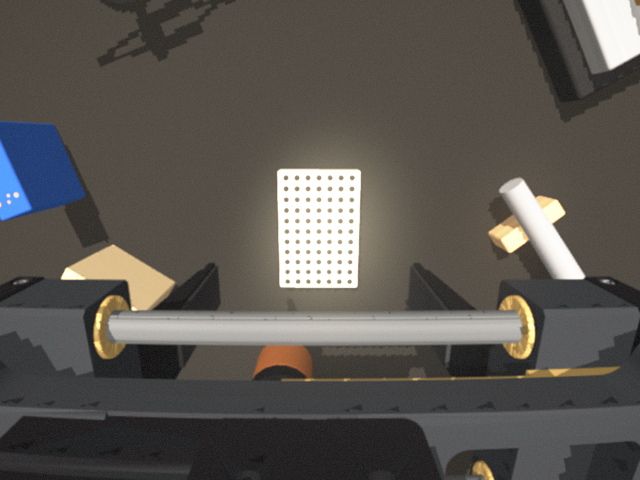

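Run:
```python
from h import *
X=w('w1',[(277,170),(361,169),(358,288),(279,289)],.016)[:,:2];e=np.roll(X,-1,0)-X
print(X.mean(0),np.linalg.norm(e,axis=1),np.degrees(np.arctan2(e[:,1],e[:,0])))
print(w('w1',[(152,30)],.08))
```

```text
[ 0.58876287 -0.34292864] [0.0608102  0.09215447 0.06206855 0.09242469] [ -17.70625984 -108.08518328  162.52762972   71.13609455]
[[ 0.54499145 -0.19870461  0.08      ]]
```

```bash
python3 -m creep '[[[0.2,0.05,3],[0,0,0],0],[[0.18,0,3],[0,0,0],0],[[0,0,3],[0,0,0],0],[[0,0,1.5],[0,0,0],0],[[0,0,0],[0,0,0],0]]' ; python3 plan.py .589 -.343 .011 -18.2
```

```text
time_s: 2.95
ee_pos: [0.5894, -0.3435, 0.0184]
tcp_rot: [-2.546, -1.836, 0.002]
force: [-0.0, -0.6, 0.3]
grip_width: 0.997
grip_force: 0.0
t 3.0 pos [ 0.5894 -0.3435  0.0184] h -18.4 down -1.0 turn wz -0.004 j6 -0.29 shift 0.03 -0.06 0.74 grip 94.8 0.0 F [-0.  -0.6  0.3]
```

```bash
python3 -m creep '[[[0,0,0.65],[0,0,0],0],[[0,0,0],[0,0,0],0.5],[[0,0,0],[0,0,0],0.5],[[0,0,0],[0,0,0],0.5],[[0,0,0],[0,0,0],0.5]]' 25
python3 -m creep '[[[0,0,0],[0,0,0],0.5],[[0,0,0],[0,0,0],0.5],[[0,0,0],[0,0,0],0.5]]'
python3 -m creep '[[[0,0,-2],[0,0,0],0.5],[[0,0,-4],[0,0,0],0.5],[[0,0,-4],[0,0,0],0.5],[[0,0,-3],[0,0,0],0.5],[[0,0,0],[0,0,0],0.5]]'
python3 plan.py .5364 .1049 .1 -3.2
```

```text
time_s: 3.45
ee_pos: [0.5911, -0.3439, 0.014]
tcp_rot: [2.546, 1.838, 0.001]
force: [-0.1, 0.1, -1.3]
grip_width: 0.721
grip_force: 0.0
time_s: 3.75
ee_pos: [0.5908, -0.3437, 0.0135]
tcp_rot: [2.547, 1.839, 0.0]
force: [-0.4, 0.3, 1.8]
grip_width: 0.631
grip_force: 25.0
time_s: 4.25
ee_pos: [0.5935, -0.3455, 0.1497]
tcp_rot: [2.539, 1.833, 0.006]
force: [0.9, 0.4, -0.4]
grip_width: 0.627
grip_force: 25.0
t 4.2 pos [ 0.5935 -0.3455  0.1497] h -18.3 down -0.9999 turn wz -0.264 j6 -0.29 shift 44.65 -8.22 4.97 grip 59.6 24.999865293502808 F [ 0.9  0.4 -0.4]
```

```bash
python3 -m creep '[[[0,0,0],[0,0,-0.13],0.5],[[0,0,0],[0,0,-0.134],0.5],[[2,-0.4,0],[0,0,0],0.5],[[3.8,-0.7,0],[0,0,0],0.5],[[3.8,-0.7,0],[0,0,0],0.5]]' 
python3 -m creep '[[[3.8,-0.7,0],[0,0,0],0.5],[[3.8,-0.7,0],[0,0,0],0.5],[[3.8,-0.7,0],[0,0,0],0.5],[[3.8,-0.7,0],[0,0,0],0.5],[[3.8,-0.7,0],[0,0,0],0.5]]'
python3 -m creep '[[[3.8,-0.7,0],[0,0,0],0.5],[[3.8,-0.7,0],[0,0,0],0.5],[[3.8,-0.7,0],[0,0,0],0.5],[[3,-0.6,4],[0,0,0],0.5],[[0,0,0],[0,0,0],0.5]]'
python3 plan.py .5364 .1049 .06 -3.2
```

```text
time_s: 4.75
ee_pos: [0.5769, -0.2457, 0.1408]
tcp_rot: [-2.282, -2.155, 0.001]
force: [-0.3, -0.5, -1.0]
grip_width: 0.629
grip_force: 25.0
time_s: 5.25
ee_pos: [0.5524, -0.0534, 0.1412]
tcp_rot: [-2.281, -2.157, 0.002]
force: [0.4, -0.2, -1.0]
grip_width: 0.628
grip_force: 25.0
time_s: 5.75
ee_pos: [0.5295, 0.0926, 0.0967]
tcp_rot: [-2.273, -2.158, 0.013]
force: [-1.7, -0.9, -1.7]
grip_width: 0.63
grip_force: 25.0
t 5.8 pos [0.5295 0.0926 0.0967] h -3.0 down -0.9999 turn wz 0.004 j6 0.12 shift 1.26 0.62 3.67 grip 59.9 25.000238120555878 F [-1.7 -0.9 -1.7]
```

```bash
python3 -m creep '[[[1.25,0.6,2],[0,0,0],0.5],[[0,0,2],[0,0,0],0.5],[[0,0,1],[0,0,0],0.5],[[0,0,0],[0,0,0],0.5],[[0,0,0],[0,0,0],0.5]]'; python3 plan.py .5364 .1049 .027 -3.2
```

```text
time_s: 6.25
ee_pos: [0.5417, 0.1016, 0.0536]
tcp_rot: [2.283, 2.158, -0.0]
force: [0.2, -0.3, -0.3]
grip_width: 0.626
grip_force: 25.0
t 6.2 pos [0.5417 0.1016 0.0536] h -3.2 down -1.0 turn wz -0.001 j6 0.14 shift 0.3 -0.55 2.66 grip 59.4 24.999793767929077 F [ 0.2 -0.3 -0.3]
```

```bash
python3 -m creep '[[[0.3,-0.5,1.3],[0,0,0],0.5],[[0,0,1.0],[0,0,0],0.5],[[0,0,0.4],[0,0,0],0.5],[[0,0,0],[0,0,0],0.5],[[0,0,0],[0,0,0],0.5]]'; python3 plan.py .5364 .1049 .0255 -3.2
```

```text
time_s: 6.75
ee_pos: [0.5368, 0.1054, 0.0263]
tcp_rot: [2.283, 2.158, 0.0]
force: [0.0, -1.1, -0.8]
grip_width: 0.628
grip_force: 25.0
t 6.8 pos [0.5368 0.1054 0.0263] h -3.2 down -1.0 turn wz -0.0 j6 0.15 shift -0.05 -0.03 0.08 grip 59.7 24.99893546104431 F [ 0.  -1.1 -0.8]
```

```bash
python3 -m creep '[[[0,0,0.1],[0,0,0],0.5],[[0,0,0],[0,0,0],0],[[0,0,0],[0,0,0],0],[[0,0,0],[0,0,0],0],[[0,0,0],[0,0,0],0]]';python3 -m creep '[[[0,0,-2],[0,0,0],0],[[0,0,-4],[0,0,0],0],[[0,0,-4],[0,0,0],0],[[-2,0,-4],[0,0,0],0],[[-2,0,0],[0,0,0],0]]';python3 -m creep '[[[0,0,0],[0,0,0],0],[[0,0,0],[0,0,0],0]]'
python3 - <<'E'
from h import *
grab('wrist','w2')
E
```

```text
time_s: 7.25
ee_pos: [0.5368, 0.1054, 0.0255]
tcp_rot: [2.283, 2.158, 0.0]
force: [0.5, -0.3, -0.3]
grip_width: 0.908
grip_force: 0.0
time_s: 7.75
ee_pos: [0.5386, 0.0655, 0.1732]
tcp_rot: [2.275, 2.154, 0.015]
force: [1.4, 0.1, 1.5]
grip_width: 1.002
grip_force: 0.0
time_s: 7.95
ee_pos: [0.5341, 0.0655, 0.1649]
tcp_rot: [-2.283, -2.157, 0.001]
force: [-0.4, -0.3, -0.3]
grip_width: 1.002
grip_force: 0.0
```

View pics/w2.png

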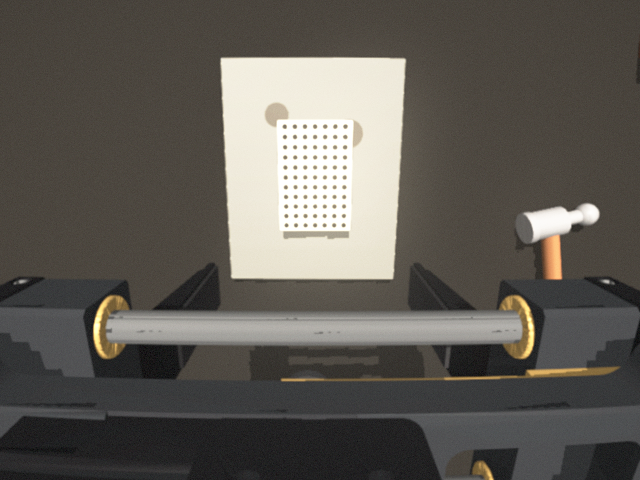

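The block lies flat, well inside the board. Board corners are (221,58), (405,59), (393,280) and (231,280); block corners are (277,120), (353,120), (351,232) and (280,232).

```bash
python3 - <<'E'
from h import *
for p,z in(([(221,58),(405,59),(393,280),(231,280)],.012),([(277,120),(353,120),(351,232),(280,232)],.028)):
    X=w('w2',p,z)[:,:2];e=np.roll(X,-1,0)-X
    print(X.mean(0),np.linalg.norm(e,axis=1),np.degrees(np.arctan2(e[:,1],e[:,0])))
E
python3 plan.py .5214 .4603 .15 -19.5
```

```text
[0.53391311 0.10553782] [0.14902557 0.1902709  0.15035524 0.19108139] [ -3.57681784 -93.38515567 176.73196772  86.21598281]
[0.53627125 0.10556764] [0.06014832 0.09132579 0.06025528 0.09131978] [ -3.26785197 -92.92745343 176.72697809  87.00546381]
t 8.0 pos [0.5338 0.0658 0.1643] h -3.2 down -1.0 turn wz 0.284 j6 0.08 shift 36.78 -14.34 1.43 grip 95.2 0.0 F [ 1.2  0.  -1.5]
```

```bash
python3 plan.py .5214 .4603 .17 71
```

```text
t 8.0 pos [0.5338 0.0658 0.1643] h -3.2 down -1.0 turn wz -1.295 j6 0.08 shift 14.02 36.9 -0.57 grip 95.2 0.0 F [ 1.2  0.  -1.5]
```

```bash
python3 -m creep '[[[0,0,0],[0,0,-0.144],0],[[0,0,0],[0,0,-0.144],0],[[0,0,0],[0,0,-0.144],0],[[0,0,0],[0,0,-0.144],0],[[0,0,0],[0,0,-0.144],0]]'
python3 -m creep '[[[0,0,0],[0,0,-0.144],0],[[0,0,0],[0,0,-0.144],0],[[0,0,0],[0,0,-0.144],0],[[0,0,0],[0,0,-0.143],0],[[1.2,3.2,0],[0,0,0],0]]'
python3 -m creep '[[[1.4,3.7,0],[0,0,0],0],[[1.4,3.7,0],[0,0,0],0],[[1.4,3.7,0],[0,0,0],0],[[1.4,3.7,0],[0,0,0],0],[[1.4,3.7,0],[0,0,0],0]]'
python3 -m creep '[[[1.4,3.7,0],[0,0,0],0],[[1.4,3.7,0],[0,0,0],0],[[1.4,3.7,0],[0,0,0],0],[[0,0,0],[0,0,0],0],[[0,0,0],[0,0,0],0]]'; python3 plan.py .5214 .4603 .17 71
python3 - <<'E'
from h import *
grab('wrist','w3')
E
```

```text
time_s: 8.5
ee_pos: [0.5337, 0.0663, 0.1638]
tcp_rot: [-1.365, -2.826, 0.002]
force: [-0.0, -0.2, 0.1]
grip_width: 1.0
grip_force: 0.0
time_s: 9.0
ee_pos: [0.5331, 0.0986, 0.1638]
tcp_rot: [-0.519, -3.096, 0.002]
force: [0.2, 0.8, -1.0]
grip_width: 0.996
grip_force: 0.0
time_s: 9.5
ee_pos: [0.5263, 0.2995, 0.1637]
tcp_rot: [-0.517, -3.097, 0.002]
force: [0.1, -0.7, -0.2]
grip_width: 1.003
grip_force: 0.0
time_s: 10.0
ee_pos: [0.5228, 0.4168, 0.1635]
tcp_rot: [-0.515, -3.097, 0.004]
force: [-0.3, 0.3, 0.2]
grip_width: 1.001
grip_force: 0.0
t 10.0 pos [0.5228 0.4168 0.1635] h 71.1 down -1.0 turn wz 0.002 j6 -0.65 shift 1.55 4.07 -0.65 grip 95.1 0.0 F [-0.3  0.3  0.2]
```

View pics/w3.png

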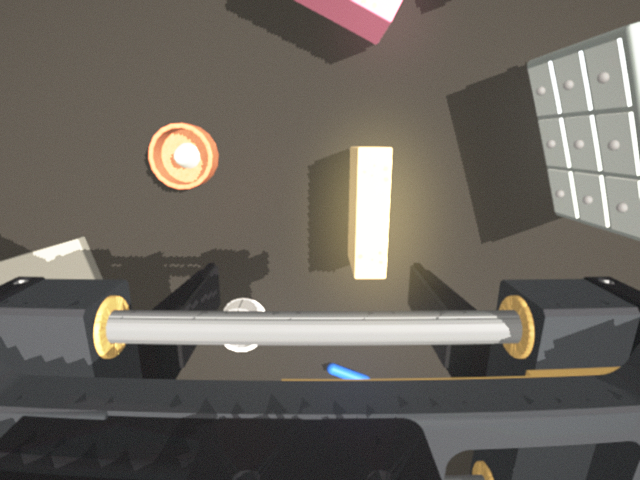

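```bash
python3 - <<'E'
from h import *
for p,z in(([(359,147),(393,147),(387,278),(356,278)],.06),):
    X=w('w3',p,z)[:,:2];e=np.roll(X,-1,0)-X
    print(X.mean(0),np.linalg.norm(e,axis=1),np.degrees(np.arctan2(e[:,1],e[:,0])))
print(w('w3',[(184,155)],.024), w('w3',[(242,322)],.026))
E
python3 plan.py .521 .460 .053 71
```

```text
[0.52050724 0.46378466] [0.02438288 0.0996529  0.02425836 0.09950354] [  71.39787708  -18.59317274 -108.95514365  161.47880574]
[[0.43048695 0.33451872 0.024     ]] [[0.58496542 0.32506933 0.026     ]]
t 10.1 pos [0.5231 0.4159 0.1638] h 71.1 down -1.0 turn wz 0.001 j6 -0.65 shift 1.64 4.1 11.08 grip 94.8 0.0 F [-0.2  0.  -0.6]
```

```bash
python3 -m creep '[[[0.8,2.2,0],[0,0,0],0],[[0.9,2.2,0],[0,0,0],0],[[0,0,0],[0,0,0],0],[[0,0,3],[0,0,0],0],[[0,0,3],[0,0,0],0]]'
python3 -m creep '[[[0,0,2],[0,0,0],0],[[0,0,0],[0,0,0],0],[[0,0,0],[0,0,0],0]]'; python3 plan.py .5208 .463 .044 71
```

```text
time_s: 10.55
ee_pos: [0.5234, 0.4622, 0.1062]
tcp_rot: [0.52, 3.096, 0.002]
force: [0.0, 0.2, -1.0]
grip_width: 1.001
grip_force: 0.0
time_s: 10.85
ee_pos: [0.5226, 0.4619, 0.0855]
tcp_rot: [-0.521, -3.098, 0.001]
force: [0.3, 0.7, 0.5]
grip_width: 1.0
grip_force: 0.0
t 10.8 pos [0.5226 0.4619 0.0855] h 70.9 down -1.0 turn wz -0.001 j6 -0.59 shift 0.2 0.05 4.15 grip 95.0 0.0 F [0.3 0.7 0.5]
```

```bash
python3 -m creep '[[[0.2,0,2],[0,0,0],0],[[0,0,2.1],[0,0,0],0],[[0,0,0],[0,0,0],0.9],[[0,0,0],[0,0,0],0.9],[[0,0,0],[0,0,0],0.9]]' 20
python3 -m creep '[[[0,0,0],[0,0,0],0.9],[[0,0,0],[0,0,0],0.9],[[0,0,0],[0,0,0],0.9],[[0,0,0],[0,0,0],0.9],[[0,0,0],[0,0,0],0.9]]'
python3 plan.py .5208 .463 .15 71
```

```text
time_s: 11.35
ee_pos: [0.5218, 0.4645, 0.047]
tcp_rot: [0.519, 3.096, 0.004]
force: [-0.5, -0.2, -0.4]
grip_width: 0.806
grip_force: 0.0
time_s: 11.85
ee_pos: [0.5205, 0.4638, 0.0445]
tcp_rot: [-0.519, -3.098, -0.0]
force: [0.1, -0.4, -1.3]
grip_width: 0.385
grip_force: 0.0
t 11.8 pos [0.5205 0.4638 0.0445] h 71.0 down -1.0 turn wz -0.0 j6 -0.59 shift -0.06 -0.06 -10.55 grip 36.6 0.0 F [ 0.1 -0.4 -1.3]
```

```bash
python3 -m creep '[[[0,0,0],[0,0,0],0.9],[[0,0,0],[0,0,0],0.9],[[0,0,0],[0,0,0],0.9],[[0,0,-2],[0,0,0],0.9],[[0,0,-4],[0,0,0],0.9]]'
python3 -m creep '[[[0,0,-4],[0,0,0.144],0.9],[[0,0,-2],[0,0,0.144],0.9],[[0,0,0],[0,0,0.144],0.9],[[0,0,0],[0,0,0.144],0.9],[[0,0,0],[0,0,0.144],0.9]]'
python3 -m creep '[[[0,0,0],[0,0,0.144],0.9],[[0,0,0],[0,0,0.144],0.9],[[0,0,0],[0,0,0.144],0.9],[[0,0,0],[0,0,0.147],0.9],[[0,0,0],[0,0,0],0.9]]'
python3 plan.py .5867 .1026 .13 -3.3
```

```text
time_s: 12.35
ee_pos: [0.5178, 0.4616, 0.0998]
tcp_rot: [-0.518, -3.092, 0.011]
force: [-0.2, -0.5, -1.2]
grip_width: 0.259
grip_force: 20.0
time_s: 12.85
ee_pos: [0.5204, 0.4637, 0.1645]
tcp_rot: [-1.585, -2.712, 0.0]
force: [0.2, 0.2, -1.4]
grip_width: 0.267
grip_force: 20.0
time_s: 13.35
ee_pos: [0.5203, 0.4636, 0.164]
tcp_rot: [-2.287, -2.154, 0.001]
force: [0.2, 0.2, -1.3]
grip_width: 0.26
grip_force: 20.0
t 13.3 pos [0.5203 0.4636 0.164 ] h -3.4 down -1.0 turn wz -0.002 j6 0.71 shift -35.66 8.71 3.4 grip 24.7 19.982539415359497 F [ 0.2  0.2 -1.3]
```

```bash
python3 -m creep '[[[-3,0.7,0],[0,0,0],0.9],[[-3.6,0.9,0],[0,0,0],0.9],[[-3.6,0.9,0],[0,0,0],0.9],[[-3.6,0.9,0],[0,0,0],0.9],[[-3.6,0.9,0],[0,0,0],0.9]]'
python3 -m creep '[[[-3.6,0.9,0],[0,0,0],0.9],[[-3.6,0.9,0],[0,0,0],0.9],[[-3.6,0.9,0],[0,0,0],0.9],[[-3.6,0.8,0],[0,0,0],0.9],[[-3.6,0.8,1],[0,0,0],0.9]]'
python3 -m creep '[[[-0.3,0,2.5],[0,0,0],0.9],[[0,0,2],[0,0,0],0.9],[[0,0,0],[0,0,0],0.9],[[0,0,0],[0,0,0],0.9]]'
python3 plan.py .5867 .1026 .058 -3.3
```

```text
time_s: 13.85
ee_pos: [0.5529, 0.2861, 0.1643]
tcp_rot: [2.283, 2.158, -0.0]
force: [1.1, -1.2, -0.6]
grip_width: 0.261
grip_force: 20.0
time_s: 14.35
ee_pos: [0.5862, 0.1039, 0.1561]
tcp_rot: [2.282, 2.157, 0.004]
force: [0.4, 0.9, 0.4]
grip_width: 0.263
grip_force: 20.0
time_s: 14.75
ee_pos: [0.5847, 0.1023, 0.1094]
tcp_rot: [-2.285, -2.156, 0.001]
force: [-0.4, -0.1, -1.4]
grip_width: 0.263
grip_force: 20.0
t 14.8 pos [0.5847 0.1023 0.1094] h -3.3 down -1.0 turn wz -0.001 j6 0.14 shift 0.04 0.2 5.14 grip 25.0 19.981069564819336 F [-0.4 -0.1 -1.4]
```

```bash
python3 -m creep '[[[0,0.2,2],[0,0,0],0.9],[[0,0,2],[0,0,0],0.9],[[0,0,1.1],[0,0,0],0.9],[[0,0,0],[0,0,0],0.9],[[0,0,0],[0,0,0],0.9]]'
python3 plan.py .5867 .1026 .0565 -3.3
```

```text
time_s: 15.25
ee_pos: [0.5876, 0.1024, 0.0596]
tcp_rot: [2.286, 2.154, 0.002]
force: [1.6, 0.6, -0.7]
grip_width: 0.262
grip_force: 20.0
t 15.2 pos [0.5876 0.1024 0.0596] h -3.4 down -1.0 turn wz -0.002 j6 0.14 shift 0.01 -0.09 0.31 grip 24.9 19.98099982738495 F [ 1.6  0.6 -0.7]
```

Next: lower, release to a partial opening, lift, then head for the short brick.

```bash
python3 -m creep '[[[0,0,0.2],[0,0,0],0.9],[[0,0,0.1],[0,0,0],0.9],[[0,0,0],[0,0,0],0.9],[[0,0,0],[0,0,0],0.6],[[0,0,0],[0,0,0],0.6]]'
python3 -m creep '[[[0,0,0],[0,0,0],0.6],[[0,0,-1],[0,0,0],0.6],[[0,0,-3],[0,0,0],0.5],[[0,0,-4],[0,0,0],0],[[0,0,-4],[0,0,0],0]]'
python3 plan.py .4335 -.3349 .16 -51.5
```

```text
time_s: 15.75
ee_pos: [0.5871, 0.1021, 0.0558]
tcp_rot: [2.287, 2.154, 0.001]
force: [-0.1, -0.8, 0.1]
grip_width: 0.367
grip_force: 0.0
time_s: 16.25
ee_pos: [0.5865, 0.1021, 0.177]
tcp_rot: [-2.287, -2.154, 0.001]
force: [1.2, -0.9, 0.7]
grip_width: 0.593
grip_force: 0.0
t 16.2 pos [0.5865 0.1021 0.177 ] h -3.4 down -1.0 turn wz 0.839 j6 0.14 shift -39.18 24.68 1.7 grip 56.3 0.0 F [ 1.2 -0.9  0.7]
```

```bash
python3 plan.py .4335 -.3349 .16 38
```

```text
t 16.2 pos [0.5865 0.1021 0.177 ] h -3.4 down -1.0 turn wz -0.723 j6 0.14 shift -25.02 -38.96 1.7 grip 56.3 0.0 F [ 1.2 -0.9  0.7]
```

```bash
python3 -m creep '[[[0,0,0],[0,0,-0.145],0],[[0,0,0],[0,0,-0.145],0],[[0,0,0],[0,0,-0.145],0],[[0,0,0],[0,0,-0.145],0],[[0,0,0],[0,0,-0.143],0]]'
python3 -m creep '[[[-1.5,-2.3,0],[0,0,0],0],[[-2.3,-3.6,0],[0,0,0],0],[[-2.3,-3.6,0],[0,0,0],0],[[-2.3,-3.6,0],[0,0,0],0],[[-2.3,-3.6,0],[0,0,0],0]]'
python3 -m creep '[[[-2.3,-3.6,0],[0,0,0],0],[[-2.3,-3.6,0],[0,0,0],0],[[-2.3,-3.6,0],[0,0,0],0],[[-2.3,-3.6,0],[0,0,0],0],[[-2.3,-3.6,0],[0,0,0],0]]'
python3 -m creep '[[[-2.3,-3,0],[0,0,0],0],[[0,0,0],[0,0,0],0],[[0,0,0],[0,0,0],0]]'
python3 plan.py .4335 -.3349 .1 38
python3 - <<'E'
from h import *
grab('wrist','w4')
E
```

```text
time_s: 16.75
ee_pos: [0.587, 0.1022, 0.1764]
tcp_rot: [1.369, 2.827, 0.001]
force: [0.3, -0.3, -0.7]
grip_width: 0.98
grip_force: 0.0
time_s: 17.25
ee_pos: [0.5206, -0.0863, 0.1764]
tcp_rot: [1.376, 2.823, 0.0]
force: [0.5, -0.2, -0.3]
grip_width: 1.002
grip_force: 0.0
time_s: 17.75
ee_pos: [0.4494, -0.2881, 0.1766]
tcp_rot: [1.377, 2.822, -0.0]
force: [0.2, -0.8, 0.2]
grip_width: 0.996
grip_force: 0.0
time_s: 18.05
ee_pos: [0.4404, -0.3236, 0.176]
tcp_rot: [1.38, 2.822, 0.001]
force: [0.4, 0.9, 0.7]
grip_width: 0.999
grip_force: 0.0
t 18.1 pos [ 0.4404 -0.3236  0.176 ] h 37.9 down -1.0 turn wz -0.002 j6 -1.39 shift -0.47 -1.24 7.6 grip 94.9 0.0 F [0.4 0.9 0.7]
```

View pics/w4.png

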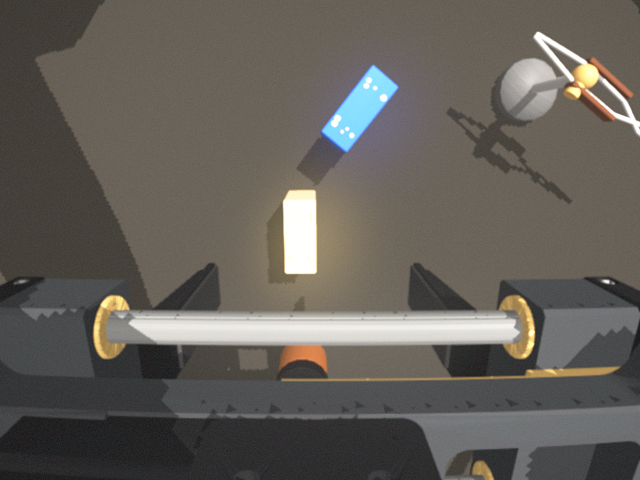

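```bash
python3 - <<'E'
from h import *
for p,z in(([(284,200),(316,200),(316,272),(285,272)],.06),):
    X=w('w4',p,z)[:,:2];e=np.roll(X,-1,0)-X
    print(X.mean(0),np.linalg.norm(e,axis=1),np.degrees(np.arctan2(e[:,1],e[:,0])))
print(w('w4',[(528,90)],.008))
E
python3 plan.py .434 -.334 .08 38
```

```text
[ 0.43308245 -0.3336052 ] [0.02472158 0.05895422 0.02519681 0.05897369] [  37.83282399  -52.04526862 -142.12496314  127.4929855 ]
[[ 0.51658186 -0.11738932  0.008     ]]
t 18.1 pos [ 0.4406 -0.3228  0.1758] h 38.0 down -1.0 turn wz -0.001 j6 -1.39 shift -0.48 -1.22 9.58 grip 94.9 0.0 F [-0.5  1.5  0.5]
```

```bash
python3 -m creep '[[[-0.4,-1.3,3],[0,0,0],0],[[0,0,3],[0,0,0],0],[[0,0,2.5],[0,0,0],0],[[0,0,0],[0,0,0],0],[[0,0,0],[0,0,0],0]]'
python3 plan.py .433 -.334 .044 38
```

```text
time_s: 18.6
ee_pos: [0.4332, -0.3331, 0.0907]
tcp_rot: [-1.375, -2.824, -0.0]
force: [0.2, -0.4, 0.7]
grip_width: 0.999
grip_force: 0.0
t 18.6 pos [ 0.4332 -0.3331  0.0907] h 38.1 down -1.0 turn wz 0.001 j6 -1.42 shift -0.06 -0.07 4.67 grip 94.9 0.0 F [ 0.2 -0.4  0.7]
```

```bash
python3 -m creep '[[[0,0,2.3],[0,0,0],0],[[0,0,2.3],[0,0,0],0],[[0,0,0],[0,0,0],0.9],[[0,0,0],[0,0,0],0.9],[[0,0,0],[0,0,0],0.9]]'
python3 -m creep '[[[0,0,0],[0,0,0],0.9],[[0,0,0],[0,0,0],0.9],[[0,0,0],[0,0,0],0.9],[[0,0,0],[0,0,0],0.9],[[0,0,0],[0,0,0],0.9]]'
python3 -m creep '[[[0,0,0],[0,0,0],0.9],[[0,0,0],[0,0,0],0.9],[[0,0,0],[0,0,0],0.9]]'
python3 plan.py .433 -.334 .17 86.7
```

```text
time_s: 19.1
ee_pos: [0.4342, -0.3351, 0.0469]
tcp_rot: [1.375, 2.821, -0.002]
force: [-0.1, -0.8, -0.4]
grip_width: 0.802
grip_force: 0.0
time_s: 19.6
ee_pos: [0.4328, -0.3342, 0.0445]
tcp_rot: [1.378, 2.823, 0.0]
force: [-0.1, -0.3, 0.3]
grip_width: 0.381
grip_force: 0.0
time_s: 19.9
ee_pos: [0.4328, -0.3341, 0.0444]
tcp_rot: [-1.377, -2.823, -0.0]
force: [-0.2, 0.1, 1.1]
grip_width: 0.261
grip_force: 20.0
t 19.9 pos [ 0.4328 -0.3341  0.0444] h 38.0 down -1.0 turn wz -0.85 j6 -1.42 shift -0.02 0.01 -12.56 grip 24.8 19.989408552646637 F [-0.2  0.1  1.1]
```

```bash
python3 -m creep '[[[0,0,-2],[0,0,0],0.9],[[0,0,-4],[0,0,0],0.9],[[0,0,-4],[0,0,-0.14],0.9],[[0,0,-4],[0,0,-0.14],0.9],[[0,0,0],[0,0,-0.14],0.9]]'
python3 -m creep '[[[0,0,0],[0,0,-0.14],0.9],[[0,0,0],[0,0,-0.14],0.9],[[0,0,0],[0,0,-0.15],0.9],[[0,0,0],[0,0,0],0.9]]'
python3 plan.py .5401 .1709 .185 86.7
```

```text
time_s: 20.4
ee_pos: [0.4356, -0.3368, 0.192]
tcp_rot: [0.747, 3.04, -0.01]
force: [0.4, -0.1, -0.7]
grip_width: 0.263
grip_force: 20.0
time_s: 20.8
ee_pos: [0.4326, -0.334, 0.1841]
tcp_rot: [-0.091, -3.14, -0.0]
force: [0.8, 0.3, -0.8]
grip_width: 0.263
grip_force: 20.0
t 20.8 pos [ 0.4326 -0.334   0.1841] h 86.7 down -1.0 turn wz -0.0 j6 -2.27 shift -7.83 51.03 -0.09 grip 25.0 19.987303912639618 F [ 0.8  0.3 -0.8]
```

```bash
python3 -m creep '[[[-0.5,3,0],[0,0,0],0.9],[[-0.6,4,0],[0,0,0],0.9],[[-0.6,4,0],[0,0,0],0.9],[[-0.6,4,0],[0,0,0],0.9],[[-0.6,4,0],[0,0,0],0.9]]'
python3 -m creep '[[[-0.6,4,0],[0,0,0],0.9],[[-0.6,4,0],[0,0,0],0.9],[[-0.6,4,0],[0,0,0],0.9],[[-0.6,4,0],[0,0,0],0.9],[[-0.6,4,0],[0,0,0],0.9]]'
python3 -m creep '[[[-0.6,4,0],[0,0,0],0.9],[[-0.6,4,0],[0,0,0],0.9],[[-0.6,4,0],[0,0,0],0.9],[[0,0,3],[0,0,0],0.9],[[0,0,0],[0,0,0],0.9]]'
python3 -m creep '[[[0,0,0],[0,0,0],0.9]]'
python3 plan.py .5401 .1709 .08 86.7
```

```text
time_s: 21.3
ee_pos: [0.4727, -0.1446, 0.1843]
tcp_rot: [0.097, 3.14, 0.0]
force: [1.8, 0.2, -0.9]
grip_width: 0.261
grip_force: 20.0
time_s: 21.8
ee_pos: [0.5142, 0.0535, 0.1844]
tcp_rot: [0.097, 3.14, -0.0]
force: [0.4, -0.2, -0.6]
grip_width: 0.259
grip_force: 20.0
time_s: 22.3
ee_pos: [0.5363, 0.171, 0.1502]
tcp_rot: [-0.092, -3.132, 0.003]
force: [-0.1, -0.3, -1.1]
grip_width: 0.261
grip_force: 20.0
time_s: 22.4
ee_pos: [0.5383, 0.1702, 0.1535]
tcp_rot: [-0.094, -3.138, 0.001]
force: [-0.1, 0.2, -1.4]
grip_width: 0.262
grip_force: 20.0
t 22.4 pos [0.5383 0.1702 0.1535] h 86.6 down -1.0 turn wz -0.002 j6 -1.3 shift -0.18 0.08 7.35 grip 24.9 19.988947212696075 F [-0.1  0.2 -1.4]
```

```bash
python3 -m creep '[[[-0.18,0.1,3],[0,0,0],0.9],[[0,0,3],[0,0,0],0.9],[[0,0,2.8],[0,0,0],0.9],[[0,0,0],[0,0,0],0.9],[[0,0,0],[0,0,0],0.9]]'
python3 plan.py .5401 .1709 .0565 86.7
```

```text
time_s: 22.9
ee_pos: [0.5416, 0.1708, 0.0676]
tcp_rot: [0.094, 3.139, 0.0]
force: [0.8, 0.5, -0.0]
grip_width: 0.261
grip_force: 20.0
t 22.9 pos [0.5416 0.1708 0.0676] h 86.6 down -1.0 turn wz -0.002 j6 -1.3 shift 0.15 -0.0 1.11 grip 24.8 19.988968670368195 F [ 0.8  0.5 -0. ]
```

```bash
python3 -m creep '[[[0.1,0,0.7],[0,0,0],0.9],[[0,0,0.4],[0,0,0],0.9],[[0,0,0],[0,0,0],0.9],[[0,0,0],[0,0,0],0.6],[[0,0,0],[0,0,0],0.6]]'
python3 -m creep '[[[0,0,0],[0,0,0],0.6],[[0,0,-1],[0,0,0],0.6],[[0,0,-3],[0,0,0],0.5],[[0,0,-4],[0,0,0],0],[[0,0,-3],[0,0,0],0]]'
python3 - <<'E'
from h import *
i=grab('top','top1'); cv2.imwrite('pics/cc.png',cv2.resize(i[205:325,240:400],None,fx=5,fy=5,interpolation=cv2.INTER_CUBIC))
E
python3 plan.py .5922 .3205 .12 86.7; python3 plan.py .5922 .3205 .12 -3.3
```

```text
time_s: 23.4
ee_pos: [0.5402, 0.1716, 0.0559]
tcp_rot: [0.091, 3.14, 0.0]
force: [-0.3, -0.4, -0.1]
grip_width: 0.367
grip_force: 0.0
time_s: 23.9
ee_pos: [0.5405, 0.1717, 0.1685]
tcp_rot: [0.091, 3.138, 0.001]
force: [1.7, -0.0, 0.2]
grip_width: 0.601
grip_force: 0.0
t 23.9 pos [0.5436 0.1723 0.1746] h 86.7 down -0.9999 turn wz -0.0 j6 -1.3 shift -4.0 15.07 5.46 grip 60.7 0.0 F [1.6 0.5 3.3]
t 23.9 pos [0.5436 0.1723 0.1746] h 86.7 down -0.9999 turn wz 1.571 j6 -1.3 shift 15.07 4.0 5.46 grip 60.7 0.0 F [1.6 0.5 3.3]
```

View pics/cc.png

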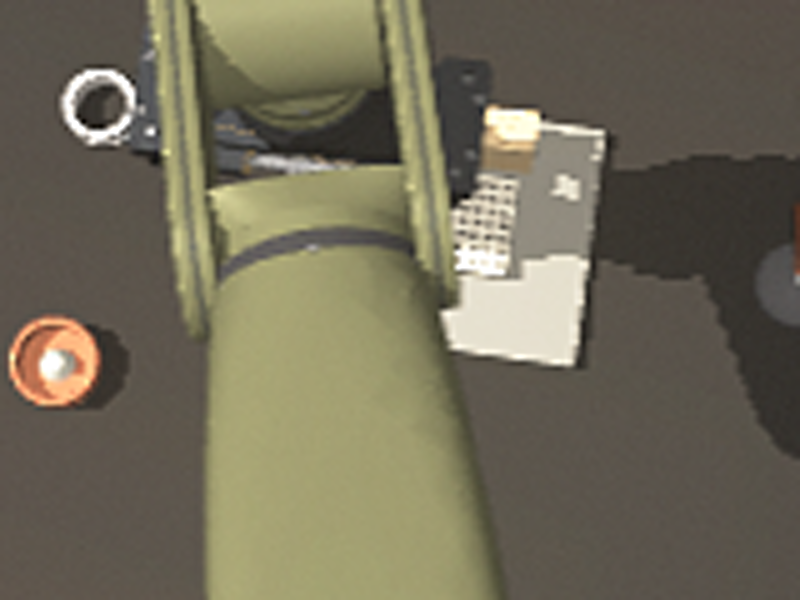

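```bash
python3 -m creep '[[[-1,3,0],[0,0,0],0],[[-1,4,0],[0,0,0],0],[[-1,4,0],[0,0,0],0],[[-1,4,0],[0,0,0],0],[[0,0,0],[0,0,0],0]]'
python3 -m creep '[[[0,0,0],[0,0,0],0],[[0,0,0],[0,0,0],0]]'
python3 - <<'E'
from h import *
grab('wrist','w5')
E
python3 plan.py .5922 .319 .1 86.7
```

```text
time_s: 24.45
ee_pos: [0.5892, 0.3229, 0.1657]
tcp_rot: [0.085, 3.14, 0.002]
force: [0.3, -0.5, -0.3]
grip_width: 0.989
grip_force: 0.0
time_s: 24.65
ee_pos: [0.5883, 0.3181, 0.1655]
tcp_rot: [-0.091, -3.14, 0.001]
force: [-0.4, -0.0, 0.1]
grip_width: 0.997
grip_force: 0.0
t 24.7 pos [0.5884 0.3179 0.1656] h 86.6 down -1.0 turn wz -0.001 j6 -1.1 shift -0.38 0.13 6.56 grip 94.9 0.0 F [-0.3 -0.1  0.5]
```

View pics/w5.png

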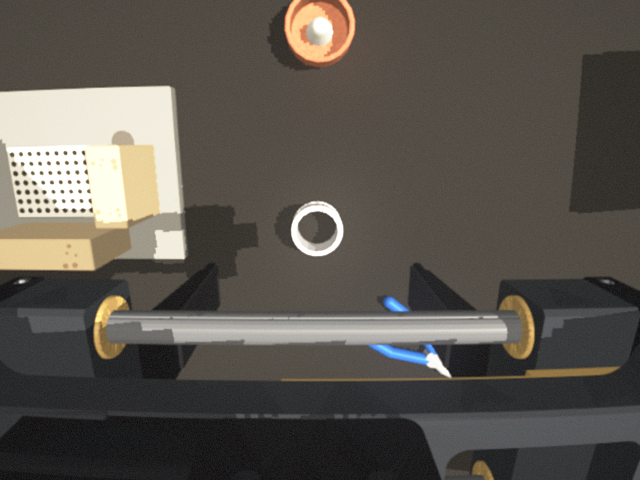

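```bash
python3 - <<'E'
from h import *
print(w('w5',[(317,230),(291,230),(343,230)],.026), w('w5',[(320,30),(285,30),(355,30)],.024))
E
python3 plan.py .592 .3195 .018 86.7
```

```text
[[0.59101978 0.32018816 0.026     ]
 [0.58972698 0.2980078  0.026     ]
 [0.5923102  0.34237053 0.026     ]] [[0.43390716 0.3313922  0.024     ]
 [0.43227665 0.30457033 0.024     ]
 [0.43536835 0.35823457 0.024     ]]
t 24.7 pos [0.5884 0.3179 0.1656] h 86.6 down -1.0 turn wz -0.001 j6 -1.1 shift -0.35 0.18 14.76 grip 94.9 0.0 F [-0.3 -0.1  0.5]
```

```bash
python3 -m creep '[[[-0.3,0.2,3.5],[0,0,0],0],[[0,0,3.5],[0,0,0],0],[[0,0,3.5],[0,0,0],0.2],[[0,0,0],[0,0,0],0.2],[[0,0,0],[0,0,0],0.2]]'
python3 plan.py .5915 .320 .014 86.7
```

```text
time_s: 25.2
ee_pos: [0.5915, 0.3198, 0.0606]
tcp_rot: [-0.092, -3.139, 0.001]
force: [0.4, 0.1, -0.3]
grip_width: 0.825
grip_force: 0.0
t 25.2 pos [0.5915 0.3198 0.0606] h 86.6 down -1.0 turn wz -0.001 j6 -1.1 shift -0.0 0.02 4.66 grip 78.3 0.0 F [ 0.4  0.1 -0.3]
```

```bash
python3 -m creep '[[[0,0,2.5],[0,0,0],0.2],[[0,0,2.1],[0,0,0],0.2],[[0,0,0],[0,0,0],0.7],[[0,0,0],[0,0,0],0.7],[[0,0,0],[0,0,0],0.7]]' 15
python3 -m creep '[[[0,0,0],[0,0,0],0.7],[[0,0,0],[0,0,0],0.7],[[0,0,0],[0,0,0],0.7],[[0,0,0],[0,0,0],0.7],[[0,0,0],[0,0,0],0.7]]'
python3 plan.py .5363 .1055 .15 86.7
```

```text
time_s: 25.7
ee_pos: [0.5935, 0.3215, 0.0175]
tcp_rot: [0.091, 3.136, 0.003]
force: [0.2, -0.5, 0.0]
grip_width: 0.601
grip_force: 0.0
time_s: 26.2
ee_pos: [0.5926, 0.3211, 0.016]
tcp_rot: [0.091, 3.138, 0.001]
force: [-1.4, -0.8, 4.8]
grip_width: 0.443
grip_force: 15.0
t 26.2 pos [0.5926 0.3211 0.016 ] h 86.7 down -1.0 turn wz -0.0 j6 -1.1 shift 4.38 -21.85 -13.4 grip 42.1 15.001357330475003 F [-1.4 -0.8  4.8]
```

```bash
python3 -m creep '[[[0,0,-2],[0,0,0],0.7],[[0,0,-4],[0,0,0],0.7],[[0,0,-4],[0,0,0],0.7],[[0,0,-4],[0,0,0],0.7],[[0.5,-2.5,0],[0,0,0],0.7]]'
python3 -m creep '[[[0.8,-4,0],[0,0,0],0.7],[[0.8,-4,0],[0,0,0],0.7],[[0.8,-4,0],[0,0,0],0.7],[[0.8,-4,0],[0,0,0],0.7],[[0.7,-3.4,0],[0,0,0],0.7]]'
python3 -m creep '[[[0,0,0],[0,0,0],0.7],[[0,0,0],[0,0,0],0.7],[[0,0,0],[0,0,0],0.7]]'
python3 plan.py .5363 .1055 .044 86.7
```

```text
time_s: 26.7
ee_pos: [0.5892, 0.2993, 0.1626]
tcp_rot: [0.087, 3.128, 0.01]
force: [0.9, 0.4, 0.8]
grip_width: 0.437
grip_force: 15.0
time_s: 27.2
ee_pos: [0.534, 0.103, 0.1538]
tcp_rot: [-0.091, -3.139, 0.0]
force: [0.0, 0.3, -0.8]
grip_width: 0.443
grip_force: 15.0
time_s: 27.5
ee_pos: [0.5353, 0.1054, 0.1544]
tcp_rot: [-0.09, -3.14, -0.001]
force: [-0.3, -0.9, -0.1]
grip_width: 0.443
grip_force: 15.0
t 27.5 pos [0.5353 0.1054 0.1544] h 86.7 down -1.0 turn wz 0.0 j6 -1.42 shift -0.1 0.02 11.04 grip 42.1 14.99991997377947 F [-0.3 -0.9 -0.1]
```

```bash
python3 -m creep '[[[-0.1,0,3],[0,0,0],0.7],[[0,0,3],[0,0,0],0.7],[[0,0,3],[0,0,0],0.7],[[0,0,0],[0,0,0],0.7],[[0,0,0],[0,0,0],0.7]]'
python3 plan.py .5363 .1055 .044 86.7
```

```text
time_s: 28.0
ee_pos: [0.536, 0.1055, 0.0643]
tcp_rot: [-0.089, -3.139, 0.0]
force: [1.0, -0.2, -0.3]
grip_width: 0.443
grip_force: 15.0
t 28.0 pos [0.536  0.1055 0.0643] h 86.8 down -1.0 turn wz 0.001 j6 -1.42 shift -0.03 -0.0 2.03 grip 42.1 14.999877414666116 F [ 1.  -0.2 -0.3]
```

```bash
python3 -m creep '[[[0,0,1.2],[0,0,0],0.7],[[0,0,0.75],[0,0,0],0.7],[[0,0,0],[0,0,0],0.7],[[0,0,0],[0,0,0],0.7],[[0,0,0],[0,0,0],0.7]]'
python3 plan.py .5363 .1055 .044 86.7
```

```text
time_s: 28.5
ee_pos: [0.5365, 0.1046, 0.0455]
tcp_rot: [0.091, 3.139, 0.0]
force: [0.2, 0.9, -0.2]
grip_width: 0.443
grip_force: 15.0
t 28.5 pos [0.5365 0.1046 0.0455] h 86.7 down -1.0 turn wz -0.0 j6 -1.42 shift 0.02 0.09 0.15 grip 42.1 14.999970614444464 F [ 0.2  0.9 -0.2]
```

```bash
python3 -m creep '[[[0,0,0.15],[0,0,0],0.7],[[0,0,0],[0,0,0],0.7],[[0,0,0],[0,0,0],0.42],[[0,0,0],[0,0,0],0.42],[[0,0,0],[0,0,0],0.42]]'
python3 -m creep '[[[0,0,-1.5],[0,0,0],0.42],[[0,0,-3],[0,0,0],0.42],[[0,0,-4],[0,0,0],0.4],[[0,0,-4],[0,0,0],0],[[0,0,0],[0,0,0.15],0]]'
python3 -m creep '[[[0,0,0],[0,0,0.15],0],[[0,0,0],[0,0,0.15],0],[[0,0,0],[0,0,0.15],0],[[0,0,0],[0,0,0.15],0],[[0,0,0],[0,0,0.15],0]]'
python3 -m creep '[[[0,0,0],[0,0,0.15],0],[[0,0,0],[0,0,0.15],0],[[0,0,0],[0,0,0.15],0],[[0,0,0],[0,0,0.15],0],[[0,0,0],[0,0,0.07],0]]'
python3 plan.py .4339 .3312 .13 -3.3
```

```text
time_s: 29.0
ee_pos: [0.536, 0.1046, 0.0434]
tcp_rot: [-0.091, -3.14, -0.0]
force: [1.3, -0.2, -0.3]
grip_width: 0.57
grip_force: 0.0
time_s: 29.5
ee_pos: [0.5403, 0.105, 0.1773]
tcp_rot: [0.33, 3.111, 0.004]
force: [0.7, 0.3, 1.3]
grip_width: 0.716
grip_force: 0.0
time_s: 30.0
ee_pos: [0.5363, 0.1046, 0.1697]
tcp_rot: [1.456, 2.783, 0.001]
force: [-0.5, -0.2, -0.3]
grip_width: 0.994
grip_force: 0.0
time_s: 30.5
ee_pos: [0.5363, 0.1047, 0.1697]
tcp_rot: [2.288, 2.152, 0.001]
force: [-0.7, 1.5, -0.0]
grip_width: 1.004
grip_force: 0.0
t 30.5 pos [0.5363 0.1047 0.1697] h -3.5 down -1.0 turn wz -0.004 j6 0.16 shift 22.03 -11.53 3.97 grip 95.4 0.0 F [-0.7  1.5 -0. ]
```

```bash
python3 -m creep '[[[2.6,-1.35,0],[0,0,0],0],[[3.9,-2.05,0],[0,0,0],0],[[3.9,-2.05,0],[0,0,0],0],[[3.9,-2.05,0],[0,0,0],0],[[3.9,-2.05,0],[0,0,0],0]]'
python3 -m creep '[[[3.8,-2,0],[0,0,0],0],[[0,0,3],[0,0,0],0],[[0,0,3],[0,0,0],0],[[0,0,0],[0,0,0],0],[[0,0,0],[0,0,0],0]]'
python3 plan.py .4339 .3312 .015 -3.3
```

```text
time_s: 31.0
ee_pos: [0.4505, 0.2932, 0.1699]
tcp_rot: [2.284, 2.156, 0.003]
force: [0.0, -0.0, 0.8]
grip_width: 1.002
grip_force: 0.0
time_s: 31.5
ee_pos: [0.4333, 0.3308, 0.1092]
tcp_rot: [-2.284, -2.157, 0.0]
force: [0.5, 0.3, 0.3]
grip_width: 1.001
grip_force: 0.0
t 31.5 pos [0.4333 0.3308 0.1092] h -3.3 down -1.0 turn wz 0.001 j6 0.61 shift 0.04 0.05 9.42 grip 95.1 0.0 F [0.5 0.3 0.3]
```

```bash
python3 -m creep '[[[0,0,3],[0,0,0],0],[[0,0,3],[0,0,0],0],[[0,0,2],[0,0,0],0],[[0,0,1.3],[0,0,0],0],[[0,0,0],[0,0,0],0.6]]'
python3 -m creep '[[[0,0,0],[0,0,0],0.6],[[0,0,0],[0,0,0],0.6],[[0,0,0],[0,0,0],0.6],[[0,0,0],[0,0,0],0.6],[[0,0,0],[0,0,0],0.6]]'
python3 -m creep '[[[0,0,0],[0,0,0],0.6],[[0,0,0],[0,0,0],0.6]]'
python3 plan.py .5242 -.0415 .15 -3.3
```

```text
time_s: 32.0
ee_pos: [0.4334, 0.3305, 0.0154]
tcp_rot: [-2.284, -2.156, 0.001]
force: [0.8, -0.2, -0.1]
grip_width: 0.958
grip_force: 0.0
time_s: 32.5
ee_pos: [0.4335, 0.3311, 0.016]
tcp_rot: [-2.284, -2.157, -0.001]
force: [-0.3, -0.5, 3.6]
grip_width: 0.566
grip_force: 15.0
time_s: 32.7
ee_pos: [0.4335, 0.331, 0.016]
tcp_rot: [-2.284, -2.157, -0.001]
force: [-1.2, -0.2, 3.7]
grip_width: 0.566
grip_force: 15.0
t 32.7 pos [0.4335 0.331  0.016 ] h -3.3 down -1.0 turn wz 0.001 j6 0.61 shift -36.67 11.2 -13.4 grip 53.8 15.0005520042032 F [-1.2 -0.2  3.7]
```

```bash
python3 -m creep '[[[0,0,-2],[0,0,0],0.6],[[0,0,-4],[0,0,0],0.6],[[0,0,-4.5],[0,0,0],0.6],[[0,0,-4.5],[0,0,0],0.6],[[-2.5,0.7,0],[0,0,0],0.6]]'
python3 -m creep '[[[-3.8,1.2,0],[0,0,0],0.6],[[-3.8,1.2,0],[0,0,0],0.6],[[-3.8,1.2,0],[0,0,0],0.6],[[-3.8,1.2,0],[0,0,0],0.6],[[-3.8,1.2,0],[0,0,0],0.6]]'
python3 -m creep '[[[-3.8,1.1,0],[0,0,0],0.6],[[-3.8,1.1,0],[0,0,0],0.6],[[-3.8,1.1,0],[0,0,0],0.6],[[-3.8,1.1,0],[0,0,0],0.6],[[0,0,0],[0,0,0],0.6]]'
python3 -m creep '[[[0,0,0],[0,0,0],0.6],[[0,0,0],[0,0,0],0.6]]'
python3 plan.py .5235 -.041 .1 -3.3
```

```text
time_s: 33.2
ee_pos: [0.4425, 0.3089, 0.1735]
tcp_rot: [2.279, 2.159, 0.022]
force: [0.4, -0.3, 0.5]
grip_width: 0.567
grip_force: 15.0
time_s: 33.7
ee_pos: [0.4878, 0.1108, 0.1648]
tcp_rot: [-2.284, -2.157, 0.001]
force: [0.7, 0.6, -1.5]
grip_width: 0.565
grip_force: 15.0
time_s: 34.2
ee_pos: [0.5236, -0.0456, 0.165]
tcp_rot: [2.289, 2.151, -0.002]
force: [-0.3, 0.3, -1.1]
grip_width: 0.567
grip_force: 15.0
time_s: 34.4
ee_pos: [0.5228, -0.0411, 0.1649]
tcp_rot: [-2.282, -2.157, 0.001]
force: [0.8, -0.4, -0.7]
grip_width: 0.566
grip_force: 15.0
t 34.4 pos [ 0.5228 -0.0411  0.1649] h -3.2 down -1.0 turn wz 0.001 j6 -0.12 shift 0.02 0.07 6.49 grip 53.7 15.00006849411875 F [ 0.8 -0.4 -0.7]
```

```bash
python3 -m creep '[[[0,0.07,3.5],[0,0,0],0.6],[[0,0,3.5],[0,0,0],0.6],[[0,0,3.5],[0,0,0],0.6],[[0,0,2],[0,0,0],0.6],[[0,0,1],[0,0,0],0.6]]'
python3 -m creep '[[[0,0,0],[0,0,0],0.6],[[0,0,0],[0,0,0],0.6]]'
python3 plan.py .5235 -.041 .016 -3.3
```

```text
time_s: 34.9
ee_pos: [0.5219, -0.0402, 0.0278]
tcp_rot: [-2.279, -2.157, 0.004]
force: [0.3, 0.7, -0.6]
grip_width: 0.567
grip_force: 15.0
time_s: 35.1
ee_pos: [0.5248, -0.0415, 0.0315]
tcp_rot: [2.282, 2.157, 0.002]
force: [0.9, -0.3, 0.0]
grip_width: 0.564
grip_force: 15.0
t 35.1 pos [ 0.5248 -0.0415  0.0315] h -3.2 down -1.0 turn wz 0.002 j6 -0.12 shift 0.04 -0.13 1.55 grip 53.6 15.000137574970722 F [ 0.9 -0.3  0. ]
```

Lower, release, lift, then move aside toward the robot's right rear so the top camera has a clear view.

```bash
python3 -m creep '[[[0,-0.1,1],[0,0,0],0.6],[[0,0,0.5],[0,0,0],0.6],[[0,0,0],[0,0,0],0.6],[[0,0,0],[0,0,0],0.6],[[0,0,0.05],[0,0,0],0.6]]'
python3 -m creep '[[[0,0,0],[0,0,0],0.3],[[0,0,0],[0,0,0],0.3],[[0,0,0],[0,0,0],0.3],[[0,0,-2],[0,0,0],0.3],[[0,0,-4],[0,0,0],0.3]]'
python3 -m creep '[[[0,0,-5],[0,0,0],0.3],[[0,0,-5],[0,0,0],0.3],[[0,0,-4],[0,0,0],0.3],[[-4,-2,0],[0,0,0],0.3],[[-4,-2,0],[0,0,0],0.3]]'
python3 -m creep '[[[-4,-2,0],[0,0,0],0.3],[[-4,-2,0],[0,0,0],0.3],[[-4,-2,0],[0,0,0],0.3],[[-4,-2,0],[0,0,0],0.3],[[-4,-2,0],[0,0,0],0.3]]'
python3 -m creep '[[[-4,-2,0],[0,0,0],0.3],[[-4,-2,0],[0,0,0],0.3],[[-4,-2,0],[0,0,0],0.3],[[-4,-2,0],[0,0,0],0.3],[[0,0,0],[0,0,0],0.3]]'
python3 - <<'E'
from h import *
i=grab('top','top2'); cv2.imwrite('pics/cd.png',cv2.resize(i[205:305,280:440],None,fx=5,fy=5,interpolation=cv2.INTER_CUBIC))
print(bot.read_state()['ee_pos'])
E
```

```text
time_s: 35.6
ee_pos: [0.523, -0.042, 0.0154]
tcp_rot: [-2.284, -2.157, 0.0]
force: [-2.1, 0.6, 5.6]
grip_width: 0.564
grip_force: 15.0
time_s: 36.1
ee_pos: [0.5197, -0.0413, 0.0718]
tcp_rot: [-2.279, -2.153, 0.008]
force: [-0.7, -0.1, -0.0]
grip_width: 0.701
grip_force: 0.0
time_s: 36.6
ee_pos: [0.4792, -0.12, 0.2174]
tcp_rot: [2.277, 2.158, 0.003]
force: [-0.6, 0.0, -0.4]
grip_width: 0.705
grip_force: 0.0
time_s: 37.1
ee_pos: [0.366, -0.3148, 0.215]
tcp_rot: [2.283, 2.157, 0.0]
force: [1.1, -1.3, -0.4]
grip_width: 0.7
grip_force: 0.0
time_s: 37.6
ee_pos: [0.2756, -0.472, 0.2147]
tcp_rot: [2.29, 2.151, -0.002]
force: [-0.0, 0.3, 0.1]
grip_width: 0.701
grip_force: 0.0
[ 0.27683658 -0.47011269  0.21457572]
```

View pics/cd.png

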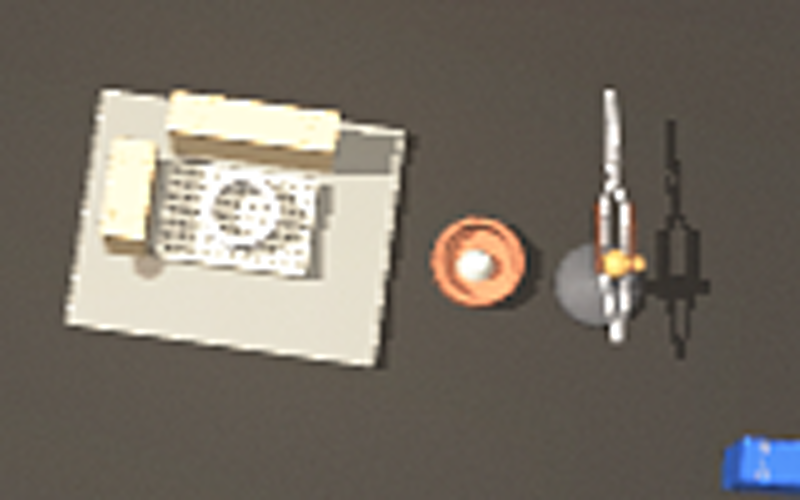

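All pieces stand in place, with the ring at (246,213), the dish at (479,262) and the third hand unmoved at (597,284). I'll check the numbers once.

Run:
```python
from h import *
C=lambda p:(np.array(p,float)+.5)/5-.5+[280,205]
c=np.array([.535,.1052]);a=np.radians(-3.3);M=np.array([[np.cos(a),np.sin(a)],[-np.sin(a),np.cos(a)]])
for n,p,z in(('board',[(103,88),(405,130),(378,367),(66,323)],.012),('block',[(165,160),(325,180),(305,276),(155,258)],.028),('long',[(175,90),(341,112),(336,150),(168,128)],.072),('short',[(110,137),(157,142),(150,245),(104,238)],.072),('ring',[(246,213)],.054),('dish',[(479,260)],.024),('third',[(597,284)],.008)):
    X=w('top2',C(p),z)[:,:2]; print(n,X.mean(0).round(4),'in board',(M@(X.mean(0)-c)).round(4))
```

```text
board [0.5364 0.1054] in board [0.0014 0.0003]
block [0.5379 0.1058] in board [0.0028 0.0007]
long [0.5895 0.0993] in board [ 0.0547 -0.0027]
short [0.5411 0.1696] in board [0.0023 0.0647]
ring [0.5363 0.1005] in board [ 0.0016 -0.0046]
dish [ 0.5243 -0.0428] in board [-0.0022 -0.1484]
third [ 0.5179 -0.1176] in board [-0.0042 -0.2235]
```

```bash
python3 -m creep '[[[0,0,0],[0,0,0],0.3],[[0,0,0],[0,0,0],0.3]]' | head -1; python3 -c "from bench import bot; print(bot.job_done())"
```

```text
time_s: 37.85
the job is handed in; nothing more can be done
None
```

I set up the hearth and handed the job in at 37.9 s; my last camera check put every piece within its limits, but no verdict came back.

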